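Rebuild the clamp-frame soldering hearth

TASK

Rebuild the soldering hearth: raise the collar on the clamp frame's lever, swing the lever towards the robot and let the collar drop home; then clear the worn blocks (dark charcoal, white magnesia) out of the L-shaped fence and lay them upright on the soldering board. Stand all the grey firebricks flat in the fence, side by side in one row with their ends to the back fence and long sides touching, the first tight in the corner and every one square and flush. Last, raise the collar again, swing the lever back away from the robot until the collar drops home, and leave everything else alone.

Things in the scene. Friction and masses are not known exactly. Their poses are not given: they have to be found in the camera images.
- fence: Dark steel L-shaped fence screwed to the bench, 16 mm high, 12 mm thick. Origin: inner corner of the L at bench level; x points away from the robot, y left, z up. Back fence: inner face is the plane x = 0, from y = 0 to 130 mm; side fence: inner face is the plane y = 0, from x = 0 to -72 mm. Bricks belong at x < 0, y > 0, length along x.
- keeper_mid (a point): Middle of the aluminium keeper bar across the front of the fence, 230 mm long along the fence's y (y = -111 to 119 mm), 12 mm thick, top 18 mm above the bench. Moved only by the lever. Its inner face is 74.5 mm in front of the back fence (fence x = -74.5 mm) when locked and 114.5 mm when open.
- lever_pivot (a point): Pivot of the clamp lever, in a grey housing right of the fence, at x = -50, y = -100, z = 22 mm in the fence's frame (same axes). The lever swings in the plane of x and z through this point. Between lever and fence stands a steel gate plate, y = -76 to -68 mm, x = -105 to 5 mm in the fence's frame, top 119 mm above the bench.
- lever (a joint): Lever angle, rad: 0 locked (leaning 0.35 rad from upright, away from the robot), 0.7 open (leaning 0.35 rad towards the robot). It turns only while its collar is raised at least 11 mm, takes 1 to 2 N at the collar and stays where it is left. At both ends of its swing the collar's side pin drops into a notch of the gate plate.
- collar (a joint): How far the sprung lockout collar is raised along the lever rod, m: 0 fully down, at most 0.016. The spring pulls it down with 2 to 5 N; let go between the ends it rides on the gate at about 0.0105.
- collar_grip (a point): Centre of the collar's ribbed aluminium grip sleeve, 30 mm across and 24 mm long round the rod, with a 38 mm flange 4 mm thick right below it; 140 mm from the pivot along the rod when the collar is down. Its z axis points up along the rod, its y axis along the pivot. The rod's end, a 15 mm black ball, stands 39 mm above it.
- salve_tin: Bystander: a cream-coloured jar with a white cap, 64 mm across and 56 mm high; leave it alone. Origin at the centre of its underside.
- ring_box: Bystander: a small white box, 45 x 48 x 64 mm; leave it alone. Origin at the centre of its underside.
- coffee_tin: Bystander: a small red open tin, 56 mm across and 58 mm high; leave it alone. Origin at the centre of its underside.
- solder_board: Flat grey soldering board lying fixed on the bench left of the frame, 206 x 205 mm, 13 mm thick. Origin: centre of its underside, z up. The worn blocks go on top of it.
- charcoal_block_mid (a point): Worn heat block left loose inside the L-shaped fence at the start, standing on the bench: dark brown charcoal block, 35 x 47 x 35 mm, under 0.1 kg (None if absent). This point is its centre, 17.5 mm above its underside; x runs along its width (the first size), y along its length, z up. Grasp it across its width.
- magnesia_block_mid (a point): Worn heat block left loose inside the L-shaped fence at the start, standing on the bench: whitish magnesia block, 41 x 67 x 27 mm, under 0.1 kg (None if absent). This point is its centre, 13.5 mm above its underside; x runs along its width (the first size), y along its length, z up. Grasp it across its width.
- brick1_mid (a point): A grey-brown firebrick, one of two or three alike (None if absent), 37 x 73 x 25 mm, about 80 g. This point is its centre, 12.4 mm above its underside; its x axis runs along the 37 mm width, y along the 73 mm length, z up. It starts flat on the bench before the frame. Grasp it across its 37 mm width.
- brick2_mid (a point): A grey-brown firebrick, one of two or three alike (None if absent), 37 x 73 x 25 mm, about 80 g. This point is its centre, 12.4 mm above its underside; its x axis runs along the 37 mm width, y along the 73 mm length, z up. It starts flat on the bench before the frame. Grasp it across its 37 mm width.
- brick3_mid (a point): A grey-brown firebrick, one of two or three alike (None if absent), 37 x 73 x 25 mm, about 80 g. This point is its centre, 12.4 mm above its underside; its x axis runs along the 37 mm width, y along the 73 mm length, z up. It starts flat on the bench before the frame. Grasp it across its 37 mm width.

How it is judged:
On the way, in this order (a step that is already met when the one before it is completed fails the run):
1. the lever is fully open with its collar down in the notch (value of joint lever above 0.62 rad and value of joint collar below 0.004 m), for 0.2 s.
2. all bricks stand in a row in the fence corner, square and flush, and the worn blocks lie on the board, with the lever still open (x of brick1_mid in the frame of fence between -0.03898 and -0.03398 m and z of brick1_mid in the frame of fence between 0.0094 and 0.0154 m and angle between the y axis of each of brick1_mid, brick2_mid, brick3_mid and the x axis of fence, either way round below 0.04 rad and angle between each of brick1_mid, brick2_mid, brick3_mid's own z axis and vertical below 0.05 rad and (y of brick1_mid in the frame of fence between 0.01596 and 0.02096 m or y of brick1_mid in the frame of fence between 0.05238 and 0.05838 m or y of brick1_mid in the frame of fence between 0.0888 and 0.0958 m) and x of brick2_mid in the frame of fence between -0.03898 and -0.03398 m and z of brick2_mid in the frame of fence between 0.0094 and 0.0154 m and (y of brick2_mid in the frame of fence between 0.01596 and 0.02096 m or y of brick2_mid in the frame of fence between 0.05238 and 0.05838 m or y of brick2_mid in the frame of fence between 0.0888 and 0.0958 m) and x of brick3_mid in the frame of fence between -0.03898 and -0.03398 m and z of brick3_mid in the frame of fence between 0.0094 and 0.0154 m and (y of brick3_mid in the frame of fence between 0.01596 and 0.02096 m or y of brick3_mid in the frame of fence between 0.05238 and 0.05838 m or y of brick3_mid in the frame of fence between 0.0888 and 0.0958 m) and (y of brick1_mid in the frame of fence between 0.01596 and 0.02096 m or y of brick2_mid in the frame of fence between 0.01596 and 0.02096 m or y of brick3_mid in the frame of fence between 0.01596 and 0.02096 m) and (y of brick1_mid in the frame of fence between 0.05238 and 0.05838 m or y of brick2_mid in the frame of fence between 0.05238 and 0.05838 m or y of brick3_mid in the frame of fence between 0.05238 and 0.05838 m) and value of joint lever above 0.62 rad and linear speed of each of brick1, brick2, brick3, charcoal_block, magnesia_block below 0.01 m/s and x of charcoal_block_mid in the frame of solder_board between -0.085 and 0.085 m and y of charcoal_block_mid in the frame of solder_board between -0.085 and 0.085 m and z of charcoal_block_mid in the frame of solder_board between 0.0265 and 0.0345 m and angle between each of charcoal_block_mid, magnesia_block_mid's own z axis and vertical below 0.1 rad and x of magnesia_block_mid in the frame of solder_board between -0.085 and 0.085 m and y of magnesia_block_mid in the frame of solder_board between -0.085 and 0.085 m and z of magnesia_block_mid in the frame of solder_board between 0.0225 and 0.0305 m), for 0.2 s.
3. the lever is swung back and locked (value of joint lever below 0.06 rad and value of joint collar below 0.004 m), for 0.2 s.
At the end, for the whole second after the job is handed in: Bricks flat in one row in the corner: each within 2.5 mm of the back fence and 0.04 rad of square, the first within 2.5 mm of the side fence, the next within 3 and 3.5 mm of tight beside it; worn blocks upright on the board; lever locked (under 0.06 rad), collar down, all at rest (all of step 3 and x of brick1_mid in the frame of fence between -0.03898 and -0.03398 m and z of brick1_mid in the frame of fence between 0.0094 and 0.0154 m and angle between the y axis of each of brick1_mid, brick2_mid, brick3_mid and the x axis of fence, either way round below 0.04 rad and angle between each of brick1_mid, brick2_mid, brick3_mid's own z axis and vertical below 0.05 rad and (y of brick1_mid in the frame of fence between 0.01596 and 0.02096 m or y of brick1_mid in the frame of fence between 0.05238 and 0.05838 m or y of brick1_mid in the frame of fence between 0.0888 and 0.0958 m) and x of brick2_mid in the frame of fence between -0.03898 and -0.03398 m and z of brick2_mid in the frame of fence between 0.0094 and 0.0154 m and (y of brick2_mid in the frame of fence between 0.01596 and 0.02096 m or y of brick2_mid in the frame of fence between 0.05238 and 0.05838 m or y of brick2_mid in the frame of fence between 0.0888 and 0.0958 m) and x of brick3_mid in the frame of fence between -0.03898 and -0.03398 m and z of brick3_mid in the frame of fence between 0.0094 and 0.0154 m and (y of brick3_mid in the frame of fence between 0.01596 and 0.02096 m or y of brick3_mid in the frame of fence between 0.05238 and 0.05838 m or y of brick3_mid in the frame of fence between 0.0888 and 0.0958 m) and (y of brick1_mid in the frame of fence between 0.01596 and 0.02096 m or y of brick2_mid in the frame of fence between 0.01596 and 0.02096 m or y of brick3_mid in the frame of fence between 0.01596 and 0.02096 m) and (y of brick1_mid in the frame of fence between 0.05238 and 0.05838 m or y of brick2_mid in the frame of fence between 0.05238 and 0.05838 m or y of brick3_mid in the frame of fence between 0.05238 and 0.05838 m) and linear speed of each of brick1, brick2, brick3, charcoal_block, magnesia_block below 0.01 m/s and x of charcoal_block_mid in the frame of solder_board between -0.085 and 0.085 m and y of charcoal_block_mid in the frame of solder_board between -0.085 and 0.085 m and z of charcoal_block_mid in the frame of solder_board between 0.0265 and 0.0345 m and angle between each of charcoal_block_mid, magnesia_block_mid's own z axis and vertical below 0.1 rad and x of magnesia_block_mid in the frame of solder_board between -0.085 and 0.085 m and y of magnesia_block_mid in the frame of solder_board between -0.085 and 0.085 m and z of magnesia_block_mid in the frame of solder_board between 0.0225 and 0.0305 m); the robot touches nothing.
It fails at once if salve tin shoved aside (distance of salve_tin from where it was at the start of the episode above 0.03 m).
It fails at once if ring box shoved aside (distance of ring_box from where it was at the start of the episode above 0.03 m).
It fails at once if coffee tin shoved aside (distance of coffee_tin from where it was at the start of the episode above 0.03 m).
Of brick1, brick2, brick3 only 2 to 3 are there at a start; the rules pass over those that are not, and their reading is None.
Of charcoal_block, magnesia_block only 1 to 2 are there at a start; the rules pass over those that are not, and their reading is None.
At some moment in a run one of brick1, brick2, brick3 may be knocked a few centimetres aside while the robot is not near it.
Once in a run the grip may slacken for a moment while it holds something.
It also fails if it takes over 210 s, if anything falls off the work surface, if the arm or the gripper's body presses on something with over 40 N, if the wrist force passes 120 N, or if a joint passes its speed limit or range.

ROBOT

A 6-joint arm with a two-finger parallel gripper is mounted at the origin on a cart in front of the work surface, level with it; the furniture and walls round the work are solid. World frame = base frame: x ahead of the robot, y to its left, z up, the work surface at z = 0. Lengths are in m, angles in rad, forces in N, time in s.
With the tool pointing down it reaches from about 0.325 to 0.85 m from the base axis. Payload 15.5 kg.
Tool frame: the origin (TCP) lies at the very end of the fingers, on their centre line; the grasp point (between the pads) lies 19 mm behind it (robot.hold_point_z is the distance from the TCP to the grasp point, in m); z points along the fingers, y is the line along which they close (so a half turn about z gives the same grasp; the last joint's range is limited). The gripper opens to 91 mm and grips with 3 to 60 N. Pads are 32 mm wide; open, the fingers measure 118 mm over their backs; the gripper's body (76 mm by 178 mm) begins 60 mm behind the grasp point.
Start: joints at [-0.096, 0.494, 1.345, -0, 1.302, -0.096], TCP at [0.625, 0, 0.214] pointing down, gripper open.
Joint ranges: [-2.91, 2.91], [-0.82, 2.16], [0.22, 2.67], [-1.22, 4.37], [0.12, 2.79], [-3.08, 3.08]. Speed limits (rad/s): [1.89, 1.89, 2.57, 3.01, 3.01, 3.01].

INTERFACE

Orientations are given as a unit quaternion [w, x, y, z].
In Python, from plant import robot, viewer gives the robot as it stands. The module is installed in compiled form; this text tells all that it offers.
- The arm moves only by the tool jog_arm, never from a script. Its argument "commands" is one flat list of numbers, 5 for each row, row after row: the shift along the tool's x, y, z in m, then the turn about the tool's z in rad, then the opening, from 0 (shut) to 1 (fully open). A call has exactly 10 rows; each row is the pose to reach, as a shift and turn from the pose commanded when the call began, along the tool's axes at that moment; what a row does not reach only later rows make up. A row lasts 1/10 s, in which the tool goes at most 50 mm and 8.59 degrees, less where a joint would pass 70% of its speed; a pose out of reach is approached as far as the arm can. A call with a gripper value outside its range is refused whole. The fingers move at their own pace and stop on an object; the grip force is fixed at half the most. Time passes only in rows, so rows that repeat a pose let the fingers close, or fill a call up. It gives the time, the measured TCP pose, the force, the opening and the grip force at its end, in the units of the state.
- robot.state(): the state, without advancing time (a new reading comes with each control period).
- viewer.capture(name): name is "scene" or "side" or "wrist"; returns a dict with "frame" (480x640x3 uint8, red, green, blue), "intrinsics" (3x3 intrinsics, pixels), "k1" (the pictures are not rectified: a ray, as slopes to the right and down, at radius r is drawn at 1 + k1 r^2 times it, then the intrinsics apply), "rvec" (rotation vector, rad) and "tvec" (3), from world to camera coordinates, as OpenCV has them; the wrist camera has in their place "hand_eye" (4x4, takes a point from camera to tool coordinates, whose origin is the TCP and whose axes are the flange's). Camera axes: x right, y down, z forward; pixel columns grow to the right and rows downward; lengths in m; the calibration is good to about 2 mm. A picture is of the moment at which its call begins: read the wrist's pose just before it. There is no depth.
- robot.job_done(): hands the job in; it is judged then, once.
The state is a dict: "clock": time; "q": joint angles; "joint_velocities": joint speeds; "tau": joint torques, N m; "eef_pos": TCP position; "ee_rot": TCP orientation; "ft_force": force on the tool from outside, world axes, zero at the start; "wrist_torque": the same for the moment, N m; "gripper_width": finger opening in m; "grasp_force": force on a finger pad.
Only numpy, scipy, OpenCV 4.12 (cv2) and the standard library are available. Lean on these libraries where they do the work, as an engineer would, in place of code of your own. Each camera call takes 0.05 s, during which the arm holds its last target. There are 200 camera calls.

## Working session

There is one attempt and no reset: what is moved stays moved. The work goes in short steps, Python scripts to look and compute and a tool call to move; the robot and the scene stay as the last step left them, time stands still between calls to the robot, and variables do not carry over. Pictures are saved under pics/ and viewed, at most 14 in all, crops included, and the job is handed in when it is done.

Besides the shell and the picture viewer there is one more tool, called after "Emit:" as name(argument=value, ...) on one line, values as JSON. jog_arm: Moves the arm, as the interface text tells. Its arguments: {"type":"object","properties":{"commands":{"type":"array"}},"required":["commands"]}

```bash
mkdir -p pics
cat > h.py <<'E'
import numpy as np, cv2, pickle
from plant import robot, viewer
from scipy.spatial.transform import Rotation as R
def rot(q): return R.from_quat([q[1],q[2],q[3],q[0]]).as_matrix()
def cap(name,fn=None):
    s=robot.state(); c=viewer.capture(name)
    if name=="wrist":
        T=np.eye(4);T[:3,:3]=rot(s["ee_rot"]);T[:3,3]=s["eef_pos"]
        W=T@np.array(c["hand_eye"]); Rc=W[:3,:3].T; t=-Rc@W[:3,3]
    else:
        Rc=cv2.Rodrigues(np.array(c["rvec"],float))[0]; t=np.array(c["tvec"],float).ravel()
    d=dict(K=np.array(c["intrinsics"],float),k1=float(c["k1"]),R=Rc,t=t,frame=np.array(c["frame"]))
    if fn:
        cv2.imwrite(f"pics/{fn}.png",d["frame"][:,:,::-1]); pickle.dump(d,open(f"pics/{fn}.pkl","wb"))
    return d
def load(fn): return pickle.load(open(f"pics/{fn}.pkl","rb"))
def D(d): return np.array([d["k1"],0,0,0,0])
def px2w(d,uv,z):
    uv=np.array(uv,float).reshape(-1,1,2)
    n=cv2.undistortPoints(uv,d["K"],D(d)).reshape(-1,2)
    r=np.c_[n,np.ones(len(n))]@d["R"]; C=-d["R"].T@d["t"]
    return C+r*((z-C[2])/r[:,2])[:,None]
def w2px(d,P):
    return cv2.projectPoints(np.array(P,float).reshape(-1,3),cv2.Rodrigues(d["R"])[0],d["t"],d["K"],D(d))[0].reshape(-1,2)
def st():
    s=robot.state()
    print("t",round(s["clock"],2),"p",np.round(s["eef_pos"],4),"R",np.round(rot(s["ee_rot"]),3).tolist(),"F",np.round(s["ft_force"],1),"w",round(s["gripper_width"],4),"g",s["grasp_force"],"q",np.round(s["q"],3))
E
python3 - <<'E'
from h import *
for n in("scene","side","wrist"):
    d=cap(n,n+"0"); print(n,-d["R"].T@d["t"],d["R"].tolist(),d["k1"],d["K"].tolist())
st(); print(robot.hold_point_z)
E
```

```text
scene [-0.03747202 -0.51831917  0.59244911] [[0.5893303497474099, -0.8076573097888905, -0.01947841911366399], [-0.4305754060566441, -0.29359850688052563, -0.8534663065737755], [0.6835894663946712, 0.5113605251699609, -0.520783884862186]] -0.05835335775247402 [[467.1197853580093, 0.0, 314.5279031588556], [0.0, 467.1197853580093, 234.14665532558493], [0.0, 0.0, 1.0]]
side [ 0.40739035 -0.91130273  0.87354238] [[0.9703486392646644, -0.241338373465482, -0.013390585134704383], [-0.16574755366254987, -0.6240526560114928, -0.763600701269899], [0.1759297210027186, 0.7431783581469774, -0.6455498905970543]] -0.1249582016669606 [[491.85956754618, 0.0, 320.20923951587514], [0.0, 491.85956754618, 237.2713812038703], [0.0, 0.0, 1.0]]
wrist [0.62497459 0.07838765 0.3836597 ] [[0.9999994274032289, -0.0005298653950764548, -0.0009297504377437796], [-0.00025331727135387245, -0.9613283830410994, 0.2754045674819948], [-0.0010397228349027145, -0.2754041742643849, -0.9613279668116279]] -0.0005601410673906613 [[403.8685011225772, 0.0, 318.34981131133605], [0.0, 403.8685011225772, 248.5703886926115], [0.0, 0.0, 1.0]]
t 0.15 p [0.6247 0.     0.2135] R [[0.0, 1.0, -0.001], [1.0, -0.0, 0.0], [0.0, -0.001, -1.0]] F [0.8 0.5 0.2] w 0.0916 g 0.0 q [-0.096  0.494  1.346 -0.     1.303 -0.095]
0.0188
```

View pics/scene0.png

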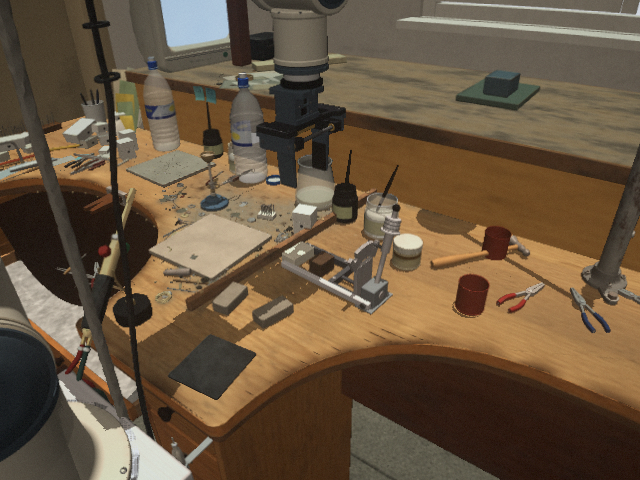

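View pics/side0.png

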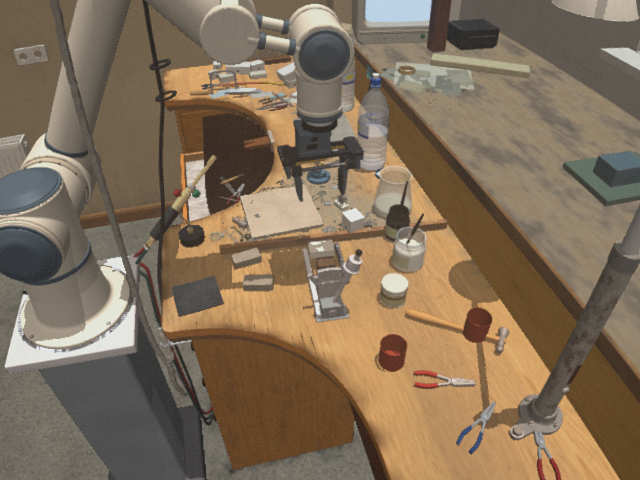

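View pics/wrist0.png

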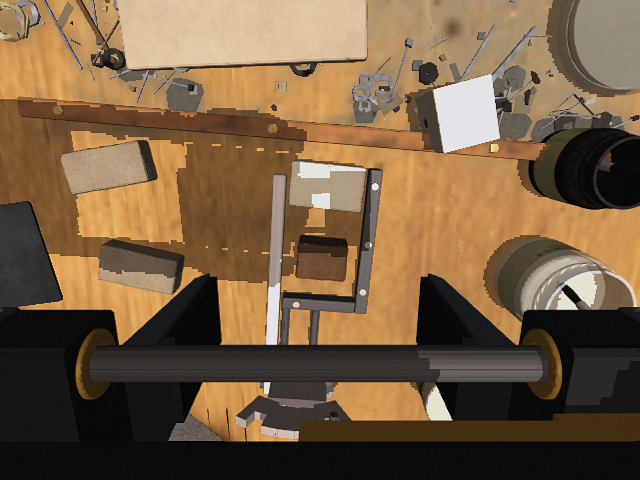

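Run:
```python
from h import *
f=load("wrist0")["frame"][125:325,50:390]
cv2.imwrite("pics/c1.png",cv2.resize(f,(782,460),interpolation=cv2.INTER_CUBIC)[:,:,::-1])
```

```text
(no output)
```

View pics/c1.png

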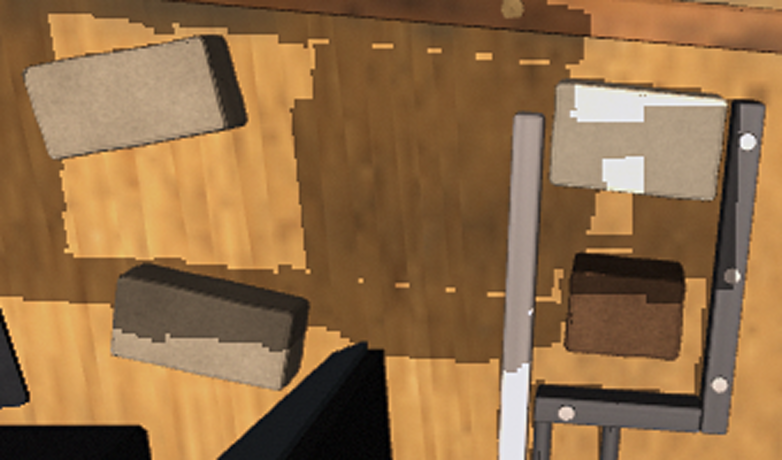

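```bash
cat >> h.py <<'E'
def fitrect(P,L,W):
    """centre, yaw of long axis, from 4 corners (order: start, along L, ...)"""
    from scipy.optimize import least_squares
    P=np.array(P)[:,:2]; best=None
    q=np.array([[-L,-W],[L,-W],[L,W],[-L,W]])/2
    for f in(1,-1):
        d=P[1]-P[0]
        fun=lambda v:(v[:2]+(q*[1,f])@np.array([[np.cos(v[2]),np.sin(v[2])],[-np.sin(v[2]),np.cos(v[2])]])-P).ravel()
        r=least_squares(fun,[*P.mean(0),np.arctan2(d[1],d[0])])
        if best is None or r.cost<best.cost: best=r
    return best.x,np.sqrt(best.cost/2)
E
python3 - <<'E'
from h import *
d=load("wrist0"); c=lambda a:np.array(a,float)/2.3+[50,125]
o={"A":([(25,70),(203,37),(220,129),(57,158)],.073,.037,.025),
"B":([(120,275),(296,318),(283,390),(111,355)],.073,.037,.025),
"mag":([(556,82),(727,98),(716,200),(551,185)],.067,.041,.027),
"cha":([(571,274),(683,280),(680,360),(566,350)],.047,.035,.035)}
for k,(p,L,W,z) in o.items():
    P=px2w(d,c(p),z); print(k,fitrect(P,L,W),np.round(P[:,:2],3).tolist())
print("fence top",px2w(d,c([(702,405),(733,102),(763,104),(727,432),(538,398),(702,405),(560,387)]),.016)[:,:2].round(4).tolist())
print("keeper",px2w(d,c([(545,115),(515,113),(527,450)]),.018)[:,:2].round(4).tolist())
print("board",px2w(d,[(123,68),(366,60),(366,0),(118,0)],.013)[:,:2].round(3).tolist())
# whitish grey board in scene/side images
print("boardscene",px2w(load("scene0"),[(150,247),(205,212),(271,238),(212,277)],.013)[:,:2].round(3).tolist())
print("boardside",px2w(load("side0"),[(240,196),(306,186),(323,227),(247,237)],.013)[:,:2].round(3).tolist())
print("collar side",w2px(load("side0"),[[.6,-.1,.15]]))
E
```

```text
A (array([0.43786895, 0.04887535, 0.1634748 ]), np.float64(0.003374639542430454)) [[0.401, 0.06], [0.47, 0.072], [0.472, 0.038], [0.408, 0.026]]
B (array([ 0.45544706, -0.04591705, -0.24219805]), np.float64(0.0019880018680677554)) [[0.425, -0.02], [0.494, -0.039], [0.486, -0.07], [0.417, -0.055]]
mag (array([ 0.63243216,  0.0327949 , -0.08680343]), np.float64(0.0015571931077640335)) [[0.602, 0.055], [0.666, 0.049], [0.663, 0.01], [0.599, 0.016]]
cha (array([ 0.62768189, -0.03473536, -0.06496887]), np.float64(0.00191046950686671)) [[0.607, -0.017], [0.65, -0.02], [0.65, -0.053], [0.604, -0.049]]
fence top [[0.6608, -0.0807], [0.6698, 0.0469], [0.6815, 0.0462], [0.6719, -0.0933], [0.5908, -0.0774], [0.6608, -0.0807], [0.6002, -0.0724]]
keeper [[0.5965, 0.0421], [0.5849, 0.0429], [0.5856, -0.1008]]
board [[0.459, 0.131], [0.665, 0.137], [0.663, 0.182], [0.462, 0.182]]
boardscene [[0.461, 0.333], [0.651, 0.353], [0.651, 0.125], [0.463, 0.127]]
boardside [[0.453, 0.33], [0.659, 0.329], [0.66, 0.12], [0.449, 0.132]]
collar side [[320.5606392  243.63263761]]
```

Run:
```python
from h import *
f=load("side0")["frame"][225:335,290:390];g=load("scene0")["frame"][195:320,270:430]
a=cv2.resize(f,(400,440),interpolation=cv2.INTER_CUBIC);b=cv2.resize(g,(400,312),interpolation=cv2.INTER_CUBIC)
o=np.zeros((440,800,3),np.uint8);o[:,:400]=a;o[:312,400:]=b
cv2.imwrite("pics/c2.png",o[:,:,::-1])
F=np.array([.661,-.077,0]);r=R.from_euler("z",-.07).as_matrix()
P=[F+r@np.array(p) for p in([-.002,-.1,.1535],[.0114,-.1,.190],[0,0,.016],[-.072,0,.016],[0,.13,.016],[.005,-.068,.119],[-.105,-.068,.119])]
print(((w2px(load("side0"),P)-[290,225])*4).round().tolist());print(((w2px(load("scene0"),P)-[270,195])*2.5+[400,0]).round().tolist())
```

```text
[[251.0, 144.0], [278.0, 90.0], [212.0, 198.0], [97.0, 213.0], [171.0, 64.0], [249.0, 149.0], [54.0, 175.0]]
[[696.0, 68.0], [709.0, 18.0], [589.0, 170.0], [536.0, 209.0], [476.0, 119.0], [664.0, 90.0], [579.0, 151.0]]
```

View pics/c2.png

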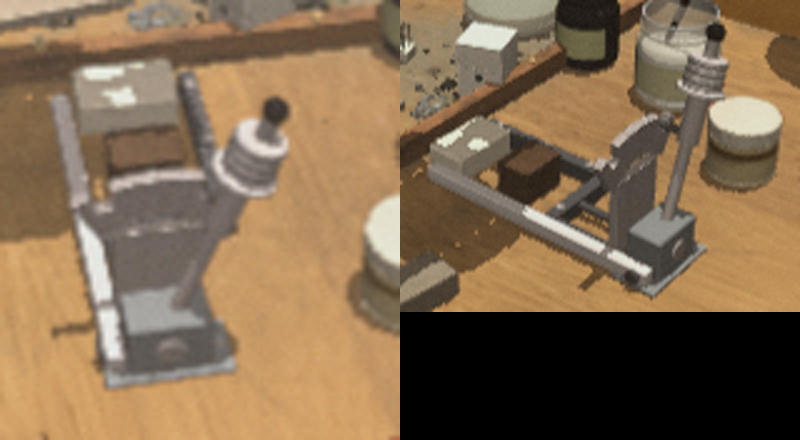

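```bash
cat >> h.py <<'E'
def tri(obs):
    from scipy.optimize import least_squares
    r=least_squares(lambda X:np.concatenate([(w2px(d,X)-np.array(p)).ravel() for d,p in obs]),[.6,-.1,.1]); return r.x,r.cost
E
python3 - <<'E'
from h import *
s=load("side0");c=load("scene0")
S=lambda a:np.array(a)/4+[290,225]
C=lambda a:(np.array(a)-[400,0])/2.5+[270,195]
for a,b in([(276,109),(715,32)],[(256,153),(704,78)],[(174,346),(679,248)]): print(tri([(s,S(a)),(c,C(b))]))
E
```

```text
(array([ 0.6626943 , -0.18406944,  0.1818565 ]), np.float64(0.06598758898645563))
(array([ 0.65372919, -0.18145157,  0.14732019]), np.float64(1.1953171061925632))
(array([ 0.60472103, -0.19578373,  0.022715  ]), np.float64(0.41143744636626994))
```

Emit:
jog_arm(commands=[-0.03,0,-0.02,0.14,1,-0.07,0,-0.02,0.28,1,-0.11,0,-0.02,0.42,1,-0.15,0,-0.02,0.56,1,-0.182,0.0,-0.02,0.7,1,-0.182,0.0,-0.02,0.84,1,-0.182,0.0,-0.02,0.98,1,-0.182,0.0,-0.02,1.12,1,-0.182,0.0,-0.02,1.26,1,-0.182,0.0,-0.02,1.4,1])

```text
clock: 1.15
eef_pos: [0.6248, -0.182, 0.2336]
ee_rot: [-0.0, 0.997, 0.082, -0.0]
ft_force: [-0.5, 0.5, -0.5]
gripper_width: 0.0908
grasp_force: 0.0
```

Emit:
jog_arm(commands=[0,0,0,0.12,1,0,0,0,0.24,1,0,0,0,0.24,1,0,0,0,0.24,1,0,0,0,0.24,1,0,0,0,0.24,1,0,0,0,0.24,1,0,0,0,0.24,1,0,0,0,0.24,1,0,0,0,0.24,1])

```text
clock: 2.15
eef_pos: [0.625, -0.182, 0.2339]
ee_rot: [-0.0, 0.999, -0.035, 0.0]
ft_force: [0.4, 0.2, -0.2]
gripper_width: 0.0913
grasp_force: 0.0
```

Run:
```python
from h import *
st(); cap("wrist","w1")
```

```text
t 2.15 p [ 0.625  -0.182   0.2339] R [[0.998, -0.069, 0.0], [-0.069, -0.998, 0.0], [0.0, -0.0, -1.0]] F [ 0.4  0.2 -0.2] w 0.0913 g 0.0 q [-0.375  0.514  1.25   0.     1.377  1.265]
```

View pics/w1.png

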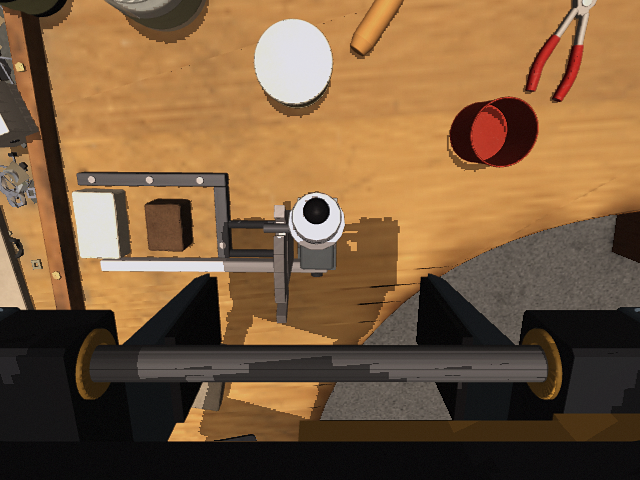

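Run:
```python
from h import *
d=load("w1")
for z in(.182,.19): print("ball",px2w(d,[(317,209)],z).round(4), "sleeve top ring c",px2w(d,[(317,217)],z-.027).round(4))
P=px2w(d,[(216,187),(79,186),(216,250),(227,174),(227,258)],.016);print("fence",P.round(4).tolist())
v=P[0]-P[1];print("yaw",np.arctan2(-v[0]*-1,-v[1]*-1), np.arctan2(P[1,0]-P[0,0],P[1,1]-P[0,1]))
# robust edge: fit transitions
g=cv2.cvtColor(d["frame"],cv2.COLOR_RGB2GRAY).astype(int)
for c in(85,100,130,140,200,210): print(c,g[166:196,c].tolist())
for r in(200,220,240): print(r,g[r,205:240].tolist())
```

```text
ball [[ 0.6624 -0.1834  0.182 ]] sleeve top ring c [[ 0.6524 -0.1826  0.155 ]]
ball [[ 0.6639 -0.1836  0.19  ]] sleeve top ring c [[ 0.654  -0.1828  0.163 ]]
fence [[0.6599, -0.0855, 0.016], [0.67, 0.0454, 0.016], [0.5975, -0.0767, 0.016], [0.6714, -0.0976, 0.016], [0.5884, -0.0866, 0.016]]
yaw -3.064806165752509 0.07678648783728434
85 [154, 146, 140, 129, 119, 91, 26, 71, 93, 94, 94, 92, 95, 92, 91, 89, 93, 95, 84, 90, 152, 157, 114, 85, 82, 69, 192, 225, 224, 223]
100 [159, 161, 162, 163, 168, 134, 30, 62, 91, 98, 94, 97, 95, 93, 91, 92, 93, 95, 88, 73, 162, 162, 138, 87, 85, 74, 129, 226, 224, 224]
130 [151, 155, 156, 156, 155, 162, 40, 38, 83, 97, 100, 99, 97, 96, 93, 93, 94, 97, 99, 69, 81, 160, 163, 160, 162, 160, 163, 162, 164, 162]
140 [152, 152, 153, 151, 155, 161, 39, 28, 83, 103, 99, 99, 99, 96, 95, 93, 94, 98, 100, 46, 157, 154, 154, 154, 153, 153, 155, 156, 159, 159]
200 [158, 157, 156, 155, 155, 158, 91, 22, 78, 105, 75, 203, 222, 215, 213, 212, 212, 217, 110, 89, 81, 144, 147, 148, 148, 150, 152, 153, 154, 157]
210 [146, 144, 147, 149, 150, 157, 89, 26, 74, 105, 108, 109, 109, 106, 104, 102, 103, 105, 104, 94, 51, 148, 148, 148, 149, 151, 153, 155, 158, 158]
200 [146, 146, 148, 150, 154, 157, 160, 162, 155, 90, 95, 100, 97, 99, 101, 102, 103, 104, 103, 102, 85, 45, 17, 16, 60, 162, 153, 153, 151, 154, 155, 156, 155, 156, 155]
220 [148, 146, 149, 145, 146, 148, 148, 147, 149, 144, 99, 83, 98, 96, 98, 97, 98, 99, 99, 100, 100, 88, 51, 16, 27, 32, 62, 60, 35, 37, 37, 37, 36, 37, 43]
240 [155, 154, 154, 153, 154, 153, 152, 154, 152, 155, 156, 154, 104, 99, 94, 94, 98, 94, 47, 50, 51, 50, 48, 35, 15, 13, 30, 88, 84, 84, 82, 83, 83, 83, 83]
```

Run:
```python
from h import *
d=load("w1")
P=px2w(d,[(85,185.6),(130,185.8),(210,186.3),(213.6,200),(214.8,220),(216.7,240)],.016)[:,:2]
b=P[2]-P[0];s=P[5]-P[3];print(P.round(4).tolist(),"yaw",np.arctan2(-b[0],b[1])*-1,np.pi/2-0, np.arctan2(-s[1],-s[0]))
```

```text
[[0.6699, 0.0396], [0.6668, -0.0034], [0.661, -0.0799], [0.6476, -0.0814], [0.628, -0.0798], [0.6077, -0.0789]] yaw -3.066500864573901 1.5707963267948966 -0.06421359910888805
```

Emit:
jog_arm(commands=[0.026,-0.002,0.01,0,0.8,0.026,-0.002,0.03,0,0.8,0.026,-0.002,0.05,0,0.7,0.026,-0.002,0.07,0,0.7,0.026,-0.002,0.084,0,0.7,0.026,-0.002,0.084,0,0.5,0.026,-0.002,0.084,0,0.2,0.026,-0.002,0.084,0,0.2,0.026,-0.002,0.084,0,0.2,0.026,-0.002,0.084,0,0.2])

```text
clock: 3.2
eef_pos: [0.6515, -0.1822, 0.1507]
ee_rot: [0.0, 0.999, -0.035, 0.001]
ft_force: [0.2, -4.1, 3.1]
gripper_width: 0.0292
grasp_force: 30.0
```

Emit:
jog_arm(commands=[0,0,0,0,0,0,0,0,0,0,0,0,0,0,0,0,0,0,0,0,0,0,0,0,0,0,0,0,0,0,0,0,0,0,0,0,0,0,0,0,0,0,0,0,0,0,0,0,0,0])

```text
clock: 4.2
eef_pos: [0.6516, -0.1822, 0.1507]
ee_rot: [0.0, 0.999, -0.035, 0.001]
ft_force: [0.2, -2.7, 6.6]
gripper_width: 0.0291
grasp_force: 30.0
```

Emit:
jog_arm(commands=[0.001,0,-0.003,0,0,0.002,0,-0.006,0,0,0.0035,0,-0.01,0,0,0.0046,0,-0.0128,0,0,0.0046,0,-0.0128,0,0,0.0046,0,-0.0128,0,0,0.0046,0,-0.0128,0,0,0.0046,0,-0.0128,0,0,0.0046,0,-0.0128,0,0,0.0046,0,-0.0128,0,0])

```text
clock: 5.2
eef_pos: [0.6554, -0.1823, 0.1626]
ee_rot: [0.0, 0.999, -0.035, -0.0]
ft_force: [-2.1, -5.3, -4.5]
gripper_width: 0.0289
grasp_force: 30.0
```

Emit:
jog_arm(commands=[-0.007,0,-0.0024,0,0,-0.0146,0,-0.0045,0,0,-0.0297,0,-0.0076,0,0,-0.0449,0,-0.0091,0,0,-0.0603,0,-0.0091,0,0,-0.0755,0,-0.0076,0,0,-0.0906,0,-0.0045,0,0,-0.098,0,-0.0024,0,0,-0.1052,0,0,0,0,-0.1052,0,0,0,0])

```text
clock: 6.2
eef_pos: [0.55, -0.1746, 0.1624]
ee_rot: [-0.0, 0.999, -0.035, -0.0]
ft_force: [1.8, -0.5, -3.8]
gripper_width: 0.0291
grasp_force: 30.0
```

Emit:
jog_arm(commands=[-0.001,0,0,0,0,-0.001,0,0.001,0,0,0.001,0,0.004,0,0,0.002,0,0.008,0,0,0.004,0,0.0128,0,0,0.0043,0,0.0135,0,0,0.0043,0,0.0135,0,0,0.0043,0,0.0135,0,0,0.0043,0,0.0135,0,0,0.0043,0,0.0135,0,0])

```text
clock: 7.2
eef_pos: [0.555, -0.1752, 0.15]
ee_rot: [0.0, 0.999, -0.034, 0.0]
ft_force: [-5.8, 1.6, 18.6]
gripper_width: 0.0291
grasp_force: 30.0
```

Emit:
jog_arm(commands=[0,0,0,0,0.5,0,0,0,0,0.6,0,0,0,0,0.6,0,0,0,0,0.6,0,0,-0.01,0,0.6,0,0,-0.03,0,0.8,0,0,-0.05,0,0.8,0,0,-0.07,0,0.8,0,0,-0.08,0,0.8,0,0,-0.08,0,0.8])

```text
clock: 8.2
eef_pos: [0.5557, -0.1754, 0.2307]
ee_rot: [0.0, 0.999, -0.035, 0.001]
ft_force: [0.2, 0.7, 0.0]
gripper_width: 0.0731
grasp_force: 0.0
```

Run:
```python
from h import *
st(); d=cap("side","s2")
g=cap("scene","sc2")["frame"][195:320,270:430]
a=cv2.resize(d["frame"][225:335,290:390],(400,440),interpolation=cv2.INTER_CUBIC);b=cv2.resize(g,(400,312),interpolation=cv2.INTER_CUBIC)
o=np.zeros((440,800,3),np.uint8);o[:,:400]=a;o[:312,400:]=b
cv2.imwrite("pics/c3.png",o[:,:,::-1])
```

```text
t 8.2 p [ 0.5557 -0.1754  0.2307] R [[0.998, -0.069, 0.002], [-0.069, -0.998, -0.001], [0.002, 0.001, -1.0]] F [0.2 0.7 0. ] w 0.0731 g 0.0 q [-0.408  0.417  1.432  0.     1.29   1.232]
```

View pics/c3.png

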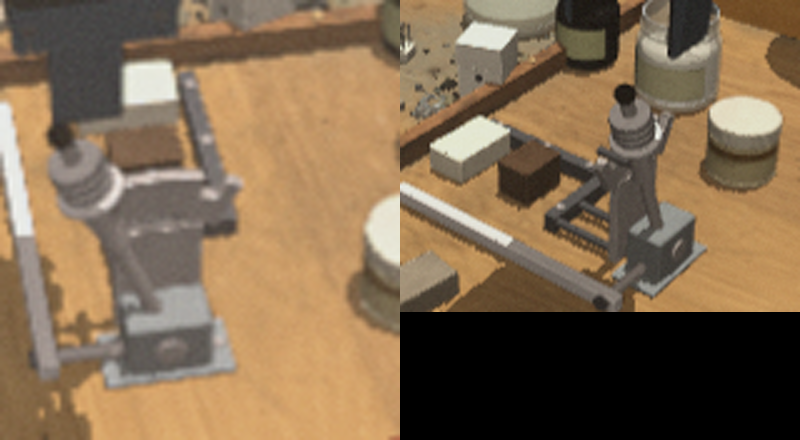

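Run:
```python
from h import *
d=load("w1")
F=np.array([.6607,-.0824]);c,s=np.cos(-.071),np.sin(-.071);Rf=np.array([[c,-s],[s,c]])
for p,L,W,z in([(80,258),(74,192),(116,191),(120,258)],.067,.041,.027),([(150,249),(146,200),(184,200),(186,250)],.047,.035,.035):
    v,e=fitrect(px2w(d,p,z),L,W);print(v,e,(v[:2]-F)@Rf)
for v in([.6324,.0328],[.6277,-.0347]): print((np.array(v)-F)@Rf)
```

```text
[ 0.6325218   0.02984433 -0.12294219] 0.0019616832925817545 [-0.03606986  0.10996256]
[ 0.62986996 -0.03929823 -0.10342726] 0.00061156592751006 [-0.03381002  0.04080609]
[-0.03640103  0.11290215]
[-0.03630071  0.04523879]
```

Emit:
jog_arm(commands=[0.01,-0.04,0,0.02,0.7,0.02,-0.08,0,0.02,0.68,0.03,-0.12,0,0.02,0.68,0.045,-0.16,0,0.02,0.68,0.0625,-0.2113,0.03,0.02,0.68,0.0625,-0.2113,0.07,0.02,0.68,0.0625,-0.2113,0.11,0.02,0.68,0.0625,-0.2113,0.15,0.02,0.68,0.0625,-0.2113,0.17,0.02,0.68,0.0625,-0.2113,0.17,0.02,0.68])

```text
clock: 9.3
eef_pos: [0.6292, 0.0315, 0.0552]
ee_rot: [-0.0, 0.999, -0.045, -0.004]
ft_force: [-0.2, -1.0, 0.1]
gripper_width: 0.062
grasp_force: 0.0
```

Emit:
jog_arm(commands=[0,0,0.02,0,0.68,0,0,0.04,0,0.68,0,0,0.055,0,0.68,0,0,0.055,0,0.5,0,0,0.055,0,0.3,0,0,0.055,0,0.2,0,0,0.055,0,0.2,0,0,0.055,0,0.2,0,0,0.055,0,0.2,0,0,0.055,0,0.2])

```text
clock: 10.3
eef_pos: [0.6326, 0.0313, 0.0053]
ee_rot: [0.0, 0.999, -0.045, 0.001]
ft_force: [-0.7, 0.5, 8.0]
gripper_width: 0.0408
grasp_force: 30.0
```

Emit:
jog_arm(commands=[0,0,-0.02,0,0.2,0,0,-0.06,0,0.2,-0.005,-0.02,-0.09,0,0.2,-0.015,-0.06,-0.09,0,0.2,-0.03,-0.1,-0.09,0,0.2,-0.04,-0.14,-0.09,0,0.2,-0.049,-0.18,-0.09,0,0.2,-0.049,-0.18,-0.08,0,0.2,-0.049,-0.18,-0.06,0,0.2,-0.049,-0.18,-0.05,0,0.2])

```text
clock: 11.3
eef_pos: [0.5986, 0.2149, 0.0533]
ee_rot: [0.0, 0.999, -0.044, -0.0]
ft_force: [-0.7, -0.3, -1.1]
gripper_width: 0.0404
grasp_force: 30.0
```

Run:
```python
from h import *
st(); a=cap("wrist","w3")["frame"]; b=cap("side","s3")["frame"]
cv2.imwrite("pics/c4.png",np.hstack([cv2.resize(a,(400,300),interpolation=cv2.INTER_AREA),cv2.resize(b[150:330,200:440],(400,300))])[:,:,::-1])
```

```text
t 11.3 p [0.5986 0.2149 0.0533] R [[0.996, -0.089, -0.001], [-0.089, -0.996, -0.0], [-0.001, 0.0, -1.0]] F [-0.7 -0.3 -1.1] w 0.0404 g 29.966171979904175 q [ 0.251  0.689  1.471 -0.     0.983  1.91 ]
```

View pics/c4.png

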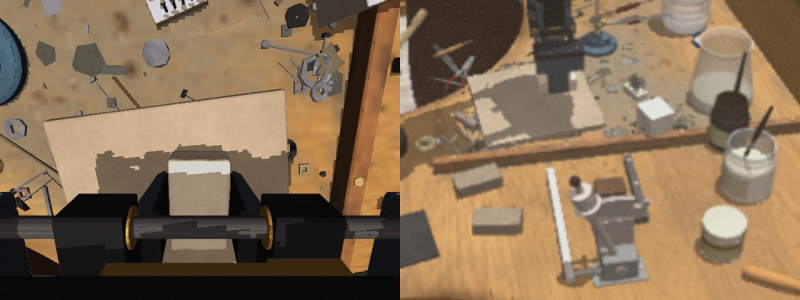

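Emit:
jog_arm(commands=[0,0,0.02,0,0.2,0,0,0.034,0,0.2,0,0,0.034,0,0.2,0,0,0.034,0,0.5,0,0,0.034,0,0.68,0,0,0.034,0,0.68,0,0,0.034,0,0.68,0,0,0.0,0,0.68,0,0,-0.03,0,0.68,0,0,-0.06,0,0.68])

```text
clock: 12.4
eef_pos: [0.5991, 0.215, 0.1156]
ee_rot: [0.0, 0.999, -0.045, -0.0]
ft_force: [0.4, -0.8, -0.1]
gripper_width: 0.0621
grasp_force: 0.0
```

Emit:
jog_arm(commands=[0.01,0.05,0,0,0.57,0.02,0.1,0,0,0.57,0.03,0.15,0,0,0.57,0.042,0.2,0,0,0.57,0.052,0.246,0,0,0.57,0.052,0.246,0.02,0,0.57,0.052,0.246,0.04,0,0.57,0.052,0.246,0.05,0,0.57,0.052,0.246,0.05,0,0.57,0.052,0.246,0.05,0,0.57])

```text
clock: 13.4
eef_pos: [0.6293, -0.0343, 0.0648]
ee_rot: [0.0, 0.999, -0.044, 0.0]
ft_force: [-0.4, 1.0, 0.2]
gripper_width: 0.0519
grasp_force: 0.0
```

Emit:
jog_arm(commands=[0,0,0.02,0,0.57,0,0,0.04,0,0.57,0,0,0.047,0,0.57,0,0,0.047,0,0.57,0,0,0.047,0,0.4,0,0,0.047,0,0.2,0,0,0.047,0,0.2,0,0,0.047,0,0.2,0,0,0.047,0,0.2,0,0,0.047,0,0.2])

```text
clock: 14.4
eef_pos: [0.6297, -0.0348, 0.0182]
ee_rot: [0.0, 0.999, -0.045, 0.001]
ft_force: [-0.5, -0.3, 8.5]
gripper_width: 0.0349
grasp_force: 30.0
```

Emit:
jog_arm(commands=[0,0,-0.03,0,0.2,0,0,-0.07,0,0.2,-0.02,-0.03,-0.09,0,0.2,-0.045,-0.07,-0.09,0,0.2,-0.07,-0.11,-0.09,0,0.2,-0.095,-0.15,-0.09,0,0.2,-0.12,-0.19,-0.09,0,0.2,-0.1315,-0.239,-0.08,0,0.2,-0.1315,-0.239,-0.06,0,0.2,-0.1315,-0.239,-0.04,0,0.2])

```text
clock: 15.4
eef_pos: [0.5193, 0.2169, 0.0574]
ee_rot: [-0.0, 0.999, -0.043, 0.001]
ft_force: [0.2, -0.7, -1.0]
gripper_width: 0.0346
grasp_force: 30.0
```

Emit:
jog_arm(commands=[0,0,0.01,0,0.2,0,0,0.02,0,0.2,0,0,0.0265,0,0.2,0,0,0.0265,0,0.2,0,0,0.0265,0,0.4,0,0,0.0265,0,0.57,0,0,0.0265,0,0.57,0,0,0.0,0,0.57,0,0,-0.03,0,0.57,0,0,-0.06,0,0.57])

```text
clock: 16.4
eef_pos: [0.5192, 0.215, 0.1183]
ee_rot: [0.0, 0.999, -0.045, -0.0]
ft_force: [-0.2, -0.1, -0.3]
gripper_width: 0.052
grasp_force: 0.0
```

Run:
```python
from h import *
st(); a=cap("wrist","w4")["frame"]; b=cap("side","s4")["frame"]
cv2.imwrite("pics/c5.png",np.hstack([cv2.resize(a,(400,300),interpolation=cv2.INTER_AREA),cv2.resize(b[150:330,200:440],(400,300))])[:,:,::-1])
```

```text
t 16.4 p [0.5192 0.215  0.1183] R [[0.996, -0.089, -0.0], [-0.089, -0.996, -0.0], [-0.0, 0.0, -1.0]] F [-0.2 -0.1 -0.3] w 0.052 g 0.0 q [0.286 0.519 1.612 0.    1.011 1.946]
```

View pics/c5.png

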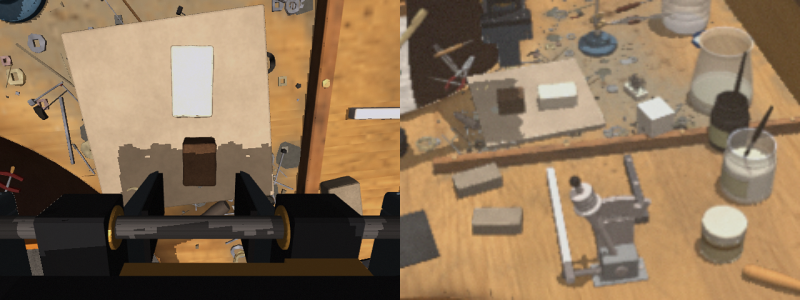

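Emit:
jog_arm(commands=[-0.015,0.02,-0.03,0,0.68,-0.03,0.05,-0.05,-0.02,0.68,-0.05,0.09,-0.07,-0.04,0.68,-0.07,0.12,-0.09,-0.06,0.68,-0.09,0.15,-0.09,-0.09,0.68,-0.11,0.18,-0.09,-0.09,0.68,-0.125,0.21,-0.09,-0.09,0.68,-0.139,0.228,-0.09,-0.09,0.68,-0.139,0.228,-0.09,-0.09,0.68,-0.139,0.228,-0.09,-0.09,0.68])

```text
clock: 17.5
eef_pos: [0.3608, 0.0002, 0.2072]
ee_rot: [-0.0, 1.0, -0.0, 0.0]
ft_force: [0.1, -0.2, 0.5]
gripper_width: 0.0621
grasp_force: 0.0
```

Run:
```python
from h import *
st(); a=cap("wrist","w5")["frame"]
cv2.imwrite("pics/c6.png",cv2.resize(a[60:330,140:500],(800,600),interpolation=cv2.INTER_CUBIC)[:,:,::-1])
print(w2px(load("w5"),[[.438,.049,.025],[.455,-.046,.025]]))
```

```text
t 17.5 p [3.608e-01 2.000e-04 2.072e-01] R [[1.0, -0.001, 0.0], [-0.001, -1.0, 0.0], [0.0, -0.0, -1.0]] F [ 0.1 -0.2  0.5] w 0.0621 g 0.0 q [-0.165  0.127  1.947  0.     1.067  1.406]
[[260.86533862 134.05365083]
 [374.75380683 112.57953361]]
```

View pics/c6.png

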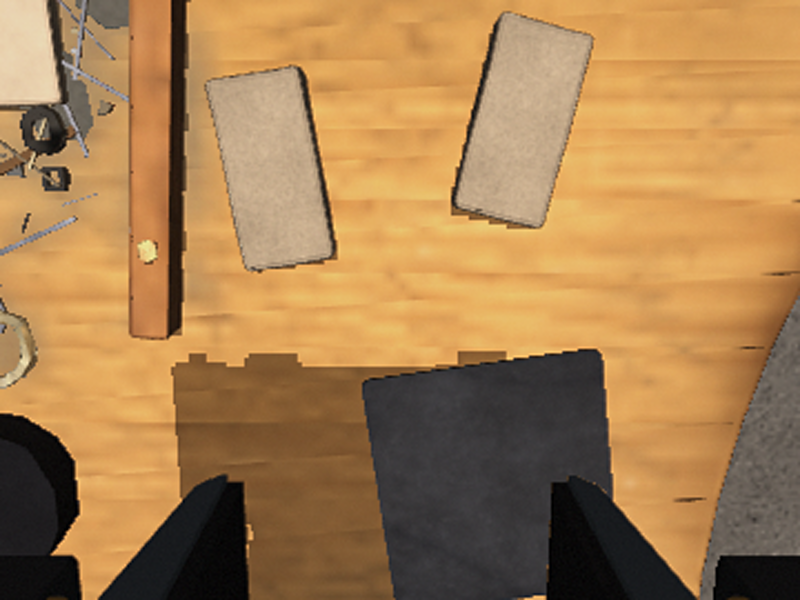

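Run:
```python
from h import *
d=load("w5")
for p in([(247,268),(207,82),(297,68),(331,256)],[(457,206),(502,14),(592,37),(543,227)]):
    print(fitrect(px2w(d,np.array(p)/2.2222+[140,60],.025),.073,.037))
```

```text
(array([0.43561861, 0.04821085, 0.1595746 ]), np.float64(0.0026489554243713806))
(array([ 0.45257213, -0.04658149, -0.22055432]), np.float64(0.0023609163773916316))
```

Emit:
jog_arm(commands=[0.03,0.015,0.03,0.1,0.68,0.06,0.03,0.06,0.225,0.68,0.0925,0.0465,0.1,0.225,0.68,0.0925,0.0465,0.14,0.225,0.68,0.0925,0.0465,0.17,0.225,0.68,0.0925,0.0465,0.19,0.225,0.68,0.0925,0.0465,0.201,0.225,0.68,0.0925,0.0465,0.201,0.225,0.68,0.0925,0.0465,0.201,0.225,0.4,0.0925,0.0465,0.201,0.225,0.2])

```text
clock: 18.55
eef_pos: [0.4539, -0.046, 0.0072]
ee_rot: [0.0, 0.994, -0.112, 0.001]
ft_force: [0.4, 0.2, -0.6]
gripper_width: 0.0488
grasp_force: 0.0
```

Emit:
jog_arm(commands=[0,0,0,0,0.2,0,0,0,0,0.2,0,0,0,0,0.2,0,0,-0.01,0,0.2,0,0,-0.03,0,0.2,0,0,-0.05,0,0.2,0,0,-0.07,0,0.2,0,0,-0.08,0,0.2,0,0,-0.08,0,0.2,0,0,-0.08,0,0.2])

```text
clock: 19.55
eef_pos: [0.453, -0.046, 0.086]
ee_rot: [0.0, 0.994, -0.112, 0.0]
ft_force: [-0.3, 0.2, -0.3]
gripper_width: 0.0368
grasp_force: 30.0
```

```bash
cat >> h.py <<'E'
F=np.array([.6607,-.0824]);YAW=-.071
def fw(x,y): c,s=np.cos(YAW),np.sin(YAW); return F+np.array([c*x-s*y,s*x+c*y])
def go(x,y,z,yaw,fence=True):
    """tool-frame jog to fence point; yaw of tool x axis (world)"""
    s=robot.state();M=rot(s["ee_rot"]);p=fw(x,y) if fence else np.array([x,y])
    y0=np.arctan2(M[1,0],M[0,0]); print("jog",np.round(M.T@(np.r_[p,z]-s["eef_pos"]),4),"turn",round(-(yaw-y0),3),"F",np.round(s["ft_force"],1),"w",round(s["gripper_width"],4))
E
python3 -c "
from h import *
st();go(-.040,.047,.087,YAW);go(-.040,.047,.0075,YAW)"
```

```text
t 19.55 p [ 0.453 -0.046  0.086] R [[0.975, -0.222, 0.0], [-0.222, -0.975, -0.0], [0.0, 0.0, -1.0]] F [-0.3  0.2 -0.3] w 0.0368 g 29.990574717521667 q [-0.233  0.454  1.898 -0.     0.79   1.563]
jog [ 0.1638 -0.0511 -0.001 ] turn -0.153 F [-0.3  0.2 -0.3] w 0.0368
jog [ 0.1638 -0.0511  0.0785] turn -0.153 F [-0.3  0.2 -0.3] w 0.0368
```

Emit:
jog_arm(commands=[0.04,-0.012,0,-0.04,0.2,0.08,-0.025,0,-0.08,0.2,0.12,-0.038,0,-0.12,0.2,0.15,-0.046,0,-0.153,0.2,0.1638,-0.051,0,-0.153,0.2,0.1638,-0.051,0.02,-0.153,0.2,0.1638,-0.051,0.04,-0.153,0.2,0.1638,-0.051,0.055,-0.153,0.2,0.1638,-0.051,0.06,-0.153,0.2,0.1638,-0.051,0.06,-0.153,0.2])

```text
clock: 20.55
eef_pos: [0.6235, -0.0327, 0.0252]
ee_rot: [-0.0, 0.999, -0.036, -0.001]
ft_force: [0.4, 0.1, -0.2]
gripper_width: 0.0366
grasp_force: 30.0
```

Emit:
jog_arm(commands=[0,0,0.01,0,0.2,0,0,0.0185,0,0.2,0,0,0.019,0,0.2,0,0,0.019,0,0.2,0,0,0.019,0,0.45,0,0,0.019,0,0.52,0,0,0.019,0,0.52,0,0,0,0,0.52,0,0,-0.04,0,0.52,0,0,-0.08,0,0.52])

```text
clock: 21.55
eef_pos: [0.6236, -0.0327, 0.1069]
ee_rot: [-0.0, 0.999, -0.036, -0.001]
ft_force: [0.9, -0.3, -0.1]
gripper_width: 0.0478
grasp_force: 0.0
```

Run:
```python
from h import *
st();go(.436,.0485,.0065,.16,False); cap("wrist","w6")
go(.36,.03,.2,0,False)
```

```text
t 21.55 p [ 0.6236 -0.0327  0.1069] R [[0.997, -0.071, -0.002], [-0.071, -0.997, 0.0], [-0.002, -0.0, -1.0]] F [ 0.9 -0.3 -0.1] w 0.0478 g 0.0 q [-0.148  0.607  1.461 -0.     1.075  1.494]
jog [-0.1927 -0.0676  0.1007] turn -0.231 F [ 0.9 -0.3 -0.1] w 0.0478
jog [-0.2701 -0.0439 -0.0881] turn -0.071 F [4.  0.1 7.5] w 0.0475
```

Run:
```python
from h import *
a=cap("side","s6")["frame"].astype(int);b=load("s4")["frame"].astype(int)
D_=np.abs(a-b).sum(2)[235:280,220:275];print(D_.mean(),(D_>60).sum())
st();go(.436,.0485,.0865,.16,False)
```

```text
68.83757575757576 1030
t 21.65 p [ 0.6271 -0.0331  0.1114] R [[0.997, -0.071, 0.008], [-0.071, -0.997, -0.001], [0.008, 0.001, -1.0]] F [0.2 0.7 0.2] w 0.0477 g 0.0 q [-0.148  0.602  1.457  0.     1.075  1.494]
jog [-0.1967 -0.0679  0.0233] turn -0.231 F [0.2 0.7 0.2] w 0.0477
```

Emit:
jog_arm(commands=[-0.03,0,-0.03,0,0.68,-0.07,-0.01,-0.05,-0.02,0.68,-0.11,-0.02,-0.075,-0.04,0.68,-0.15,-0.03,-0.075,-0.07,0.68,-0.19,-0.04,-0.075,-0.07,0.68,-0.23,-0.044,-0.075,-0.07,0.68,-0.27,-0.044,-0.075,-0.07,0.68,-0.27,-0.044,-0.075,-0.07,0.68,-0.27,-0.044,-0.075,-0.07,0.68,-0.27,-0.044,-0.075,-0.07,0.68])

```text
clock: 22.65
eef_pos: [0.3592, 0.0302, 0.1813]
ee_rot: [0.0, 1.0, -0.001, 0.001]
ft_force: [0.7, -0.9, 0.1]
gripper_width: 0.0621
grasp_force: 0.0
```

Run:
```python
from h import *
st(); d=cap("wrist","w7"); f=d["frame"]
h=cv2.cvtColor(f,cv2.COLOR_RGB2HSV); m=((h[:,:,1]<90)&(h[:,:,2]>70)).astype(np.uint8); m[300:]=0
m=cv2.morphologyEx(m,cv2.MORPH_OPEN,np.ones((3,3)))
n,l,s,c=cv2.connectedComponentsWithStats(m)
for i in range(1,n):
    if s[i,4]>400:
        r=cv2.minAreaRect(np.argwhere(l==i)[:,::-1].astype(np.float32));b=cv2.boxPoints(r)
        P=px2w(d,b,.025); e=np.linalg.norm(P[1]-P[0]),np.linalg.norm(P[2]-P[1])
        if e[0]<e[1]: P=np.roll(P,-1,0)
        print(s[i],np.round(e,4),P[:,:2].mean(0).round(4),fitrect(P,.073,.037)[0].round(4))
```

```text
t 22.65 p [0.3592 0.0302 0.1813] R [[1.0, -0.001, 0.001], [-0.001, -1.0, -0.0], [0.001, 0.0, -1.0]] F [ 0.7 -0.9  0.1] w 0.0621 g 0.0 q [-0.082  0.169  1.989  0.     0.983  1.49 ]
[    0     0   208   121 16865] [0.0838 0.1483] [0.4882 0.1903] [ 0.4882  0.1903 -1.604 ]
[ 200   19   29   47 1058] [0.0203 0.0307] [0.5015 0.1071] [0.5015 0.1071 3.0867]
[  504    76   136   224 18501] [0.1012 0.1845] [ 0.3879 -0.1746] [ 0.3879 -0.1746 -3.0123]
[ 265   85   59   99 4217] [0.0347 0.0708] [0.4356 0.0489] [ 0.4356  0.0489 -2.9798]
[  68  107   59   51 1135] [0.0548 0.015 ] [0.4366 0.205 ] [ 0.4366  0.205  -0.9829]
[   0  186   50   62 1838] [0.0396 0.052 ] [0.3711 0.2728] [0.3711 0.2728 2.9976]
[141 192  35  48 604] [0.026  0.0398] [0.3718 0.1636] [ 0.3718  0.1636 -2.9814]
[   0  265   71   35 1982] [0.0597 0.0317] [0.314  0.2753] [ 0.314   0.2753 -1.6124]
```

Emit:
jog_arm(commands=[0.03,-0.01,0.03,-0.08,0.68,0.06,-0.018,0.06,-0.16,0.68,0.0765,-0.0187,0.09,-0.163,0.68,0.0765,-0.0187,0.12,-0.163,0.68,0.0765,-0.0187,0.15,-0.163,0.68,0.0765,-0.0187,0.17,-0.163,0.68,0.0765,-0.0187,0.175,-0.163,0.68,0.0765,-0.0187,0.175,-0.163,0.68,0.0765,-0.0187,0.175,-0.163,0.4,0.0765,-0.0187,0.175,-0.163,0.2])

```text
clock: 23.7
eef_pos: [0.4353, 0.0489, 0.0071]
ee_rot: [0.0, 0.997, 0.081, 0.001]
ft_force: [0.8, -0.5, 0.3]
gripper_width: 0.0487
grasp_force: 0.0
```

Emit:
jog_arm(commands=[0,0,0,0,0.2,0,0,0,0,0.2,0,0,0,0,0.2,0,0,-0.01,0,0.2,0,0,-0.03,0,0.2,0,0,-0.05,0,0.2,0,0,-0.07,0,0.2,0,0,-0.08,0,0.2,0,0,-0.08,0,0.2,0,0,-0.08,0,0.2])

```text
clock: 24.7
eef_pos: [0.4344, 0.049, 0.086]
ee_rot: [0.0, 0.997, 0.081, 0.0]
ft_force: [-0.8, 0.2, -0.2]
gripper_width: 0.0368
grasp_force: 30.0
```

```bash
python3 -c "
from h import *
st();go(-.040,.106,.087,YAW)"
```

```text
t 24.7 p [0.4344 0.049  0.086 ] R [[0.987, 0.161, 0.0], [0.161, -0.987, 0.0], [0.0, 0.0, -1.0]] F [-0.8  0.2 -0.2] w 0.0368 g 29.99987304210663 q [-0.025  0.436  1.941  0.     0.765  1.384]
jog [ 0.1877  0.0537 -0.0009] turn 0.233 F [-0.8  0.2 -0.2] w 0.0368
```

Emit:
jog_arm(commands=[0.04,0.012,0,0.05,0.2,0.08,0.025,0,0.1,0.2,0.12,0.036,0,0.16,0.2,0.16,0.046,0,0.2,0.2,0.1877,0.0537,0,0.233,0.2,0.1877,0.0537,0.02,0.233,0.2,0.1877,0.0537,0.04,0.233,0.2,0.1877,0.0537,0.055,0.233,0.2,0.1877,0.0537,0.06,0.233,0.2,0.1877,0.0537,0.06,0.233,0.2])

```text
clock: 25.7
eef_pos: [0.6278, 0.0263, 0.0252]
ee_rot: [-0.0, 0.999, -0.036, -0.001]
ft_force: [-0.5, -0.0, -0.2]
gripper_width: 0.0367
grasp_force: 30.0
```

Emit:
jog_arm(commands=[0,0,0.01,0,0.2,0,0,0.0185,0,0.2,0,0,0.019,0,0.2,0,0,0.019,0,0.2,0,0,0.019,0,0.45,0,0,0.019,0,0.5,0,0,0.019,0,0.5,0,0,0,0,0.5,0,0,-0.04,0,0.5,0,0,-0.06,0,0.5])

```text
clock: 26.7
eef_pos: [0.6294, 0.0262, 0.0888]
ee_rot: [0.0, 0.999, -0.036, 0.001]
ft_force: [0.3, -0.2, 0.2]
gripper_width: 0.0459
grasp_force: 0.0
```

Run:
```python
from h import *
st();go(-.037,.15,.087,YAW+np.pi/2)
```

```text
t 26.7 p [0.6294 0.0262 0.0888] R [[0.997, -0.071, 0.002], [-0.071, -0.997, -0.0], [0.002, -0.0, -1.0]] F [ 0.3 -0.2  0.2] w 0.0459 g 0.0 q [-0.053  0.635  1.465 -0.     1.04   1.589]
jog [ 0.002  -0.0439  0.0018] turn -1.571 F [ 0.3 -0.2  0.2] w 0.0459
```

Run:
```python
from h import *
c,s=np.cos(YAW),np.sin(YAW);Rf=np.array([[c,-s],[s,c]])
d=load("wrist0");e=load("w1")
for z in(0,.02): print(z,[((px2w(x,[p],z)[0,:2]-F)@Rf).round(4).tolist() for x,p in((d,(300,137)),(d,(400,145)),(e,(50,200)),(e,(57,240)))])
f=cap("wrist","w8")["frame"];g=cap("scene","sc8")["frame"][210:300,230:350]
o=np.hstack([cv2.resize(f,(400,300),interpolation=cv2.INTER_AREA),cv2.resize(g,(400,300),interpolation=cv2.INTER_CUBIC)])
cv2.imwrite("pics/c8.png",o[:,:,::-1])
```

```text
0 [[-0.0639, 0.153], [0.0283, 0.1524], [-0.016, 0.1691], [-0.0576, 0.1695]]
0.02 [[-0.063, 0.1533], [0.0244, 0.1527], [-0.0127, 0.1557], [-0.0523, 0.156]]
```

View pics/c8.png

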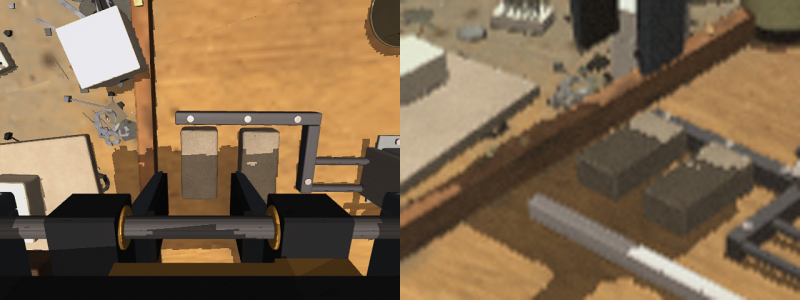

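Emit:
jog_arm(commands=[0,0,0.04,0,0.5,0,0,0.07,0,0.5,0,0,0.081,0,0.5,0,0,0.081,0,0.4,0,0,0.081,0,0.2,0,0,0.081,0,0.2,0,0,0.081,0,0.2,0,0,0.081,0,0.2,0,0,0.08,0,0.2,0,0,0.08,0,0.2])

```text
clock: 27.8
eef_pos: [0.6286, 0.0262, 0.0066]
ee_rot: [-0.0, 0.999, -0.036, 0.0]
ft_force: [-0.5, 0.5, -0.6]
gripper_width: 0.0367
grasp_force: 30.0
```

Emit:
jog_arm(commands=[0,0.005,0,0,0.2,0,0.01,0,0,0.2,0,0.015,0,0,0.2,0,0.02,0,0,0.2,0,0.024,0,0,0.2,0,0.028,0,0,0.2,0,0.031,0,0,0.2,0,0.033,0,0,0.2,0,0.034,0,0,0.2,0,0.034,0,0,0.2])

```text
clock: 28.8
eef_pos: [0.626, -0.0078, 0.0062]
ee_rot: [0.0, 0.999, -0.036, -0.0]
ft_force: [-0.4, 0.4, -0.9]
gripper_width: 0.0367
grasp_force: 30.0
```

Emit:
jog_arm(commands=[0,0.0003,0,0,0.2,0,0.0006,0,0,0.2,0,0.0009,0,0,0.2,0,0.0012,0,0,0.2,0,0.0015,0,0,0.2,0,0.0018,0,0,0.2,0,0.002,0,0,0.2,0,0.002,0,0,0.2,0,0.002,0,0,0.2,0,0.002,0,0,0.2])

```text
clock: 29.8
eef_pos: [0.6259, -0.0097, 0.0062]
ee_rot: [0.0, 0.999, -0.036, -0.0]
ft_force: [0.1, -1.1, 0.2]
gripper_width: 0.0366
grasp_force: 30.1
```

Emit:
jog_arm(commands=[0,0.0003,0,0,0.2,0,0.0006,0,0,0.2,0,0.0009,0,0,0.2,0,0.0012,0,0,0.2,0,0.0014,0,0,0.2,0,0.0016,0,0,0.2,0,0.0018,0,0,0.2,0,0.002,0,0,0.2,0,0.002,0,0,0.2,0,0.002,0,0,0.2])

```text
clock: 30.8
eef_pos: [0.6257, -0.0117, 0.0062]
ee_rot: [0.0, 0.999, -0.036, -0.0]
ft_force: [-0.2, -0.6, -0.3]
gripper_width: 0.0367
grasp_force: 30.2
```

Run:
```python
from h import *
st()
f=cap("wrist","w9")["frame"];g=cap("side","s9")["frame"][230:310,290:370]
o=np.hstack([cv2.resize(f[150:330,260:560],(500,300),interpolation=cv2.INTER_CUBIC),cv2.resize(g,(300,300),interpolation=cv2.INTER_CUBIC)])
cv2.imwrite("pics/c9.png",o[:,:,::-1])
```

```text
t 30.8 p [ 0.6257 -0.0117  0.0062] R [[0.997, -0.071, -0.0], [-0.071, -0.997, -0.0], [-0.0, 0.0, -1.0]] F [-0.2 -0.6 -0.3] w 0.0367 g 30.155638871310657 q [-0.114  0.743  1.524 -0.     0.874  1.528]
```

View pics/c9.png

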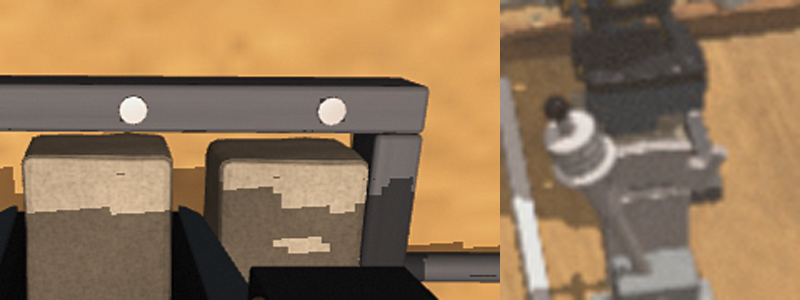

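Emit:
jog_arm(commands=[0,-0.003,0,0,0.2,0,-0.006,0,0,0.2,0,-0.006,0,0,0.2,0,-0.006,0,0,0.46,0,-0.006,0,0,0.46,0,-0.006,0,0,0.46,0,-0.006,-0.02,0,0.46,0,-0.006,-0.05,0,0.46,0,-0.006,-0.08,0,0.46,0,-0.006,-0.08,0,0.46])

```text
clock: 31.9
eef_pos: [0.6284, -0.006, 0.0901]
ee_rot: [0.0, 0.999, -0.036, 0.003]
ft_force: [0.4, -0.1, 0.0]
gripper_width: 0.0418
grasp_force: 0.0
```

Emit:
jog_arm(commands=[0,0,0,-0.14,0.4,0,0,0,-0.28,0.4,0,0,0,-0.42,0.4,0,0,0,-0.56,0.4,0,0,0,-0.7,0.4,0,0,0,-0.84,0.4,0,0,0,-0.98,0.4,0,0,0,-1.12,0.4,0,0,0,-1.26,0.4,0,0,0,-1.4,0.4])

```text
clock: 32.9
eef_pos: [0.6259, -0.0057, 0.0856]
ee_rot: [-0.0, 0.786, 0.619, -0.0]
ft_force: [0.2, -0.2, 0.1]
gripper_width: 0.0365
grasp_force: 0.0
```

Run:
```python
from h import *
c,s=np.cos(YAW),np.sin(YAW);Rf=np.array([[c,-s],[s,c]])
st();p=np.array(robot.state()["eef_pos"]);print("fence",(p[:2]-F)@Rf)
go(-.037,.118,.087,YAW+np.pi/2)
```

```text
t 32.9 p [ 0.6259 -0.0057  0.0856] R [[0.234, 0.972, -0.001], [0.972, -0.234, 0.0], [-0.0, -0.001, -1.0]] F [ 0.2 -0.2  0.1] w 0.0365 g 0.0 q [-0.105  0.635  1.475 -0.     1.032  0.132]
fence [-0.04017736  0.0739971 ]
jog [ 0.0439 -0.0041 -0.0014] turn -0.165 F [ 0.2 -0.2  0.1] w 0.0365
```

Emit:
jog_arm(commands=[0.02,-0.002,0,-0.08,0.4,0.0439,-0.0041,0,-0.17,0.4,0.0439,-0.0041,0,-0.17,0.4,0.0439,-0.0041,0.02,-0.17,0.4,0.0439,-0.0041,0.05,-0.17,0.4,0.0439,-0.0041,0.07,-0.17,0.4,0.0439,-0.0041,0.0776,-0.17,0.4,0.0439,-0.0041,0.0776,-0.17,0.4,0.0439,-0.0041,0.0776,-0.17,0.4,0.0439,-0.0041,0.0776,-0.17,0.4])

```text
clock: 33.9
eef_pos: [0.6335, 0.0378, 0.0098]
ee_rot: [0.001, 0.732, 0.681, 0.001]
ft_force: [1.2, -0.1, -0.5]
gripper_width: 0.0365
grasp_force: 0.0
```

Emit:
jog_arm(commands=[-0.004,0,0,0,0.4,-0.008,0,0,0,0.4,-0.012,0,0,0,0.4,-0.015,0,0,0,0.4,-0.018,0,0,0,0.4,-0.02,0,0,0,0.4,-0.022,0,0,0,0.4,-0.024,0,0,0,0.4,-0.025,0,0,0,0.4,-0.025,0,0,0,0.4])

```text
clock: 34.9
eef_pos: [0.6308, 0.0128, 0.0086]
ee_rot: [-0.0, 0.732, 0.681, -0.0]
ft_force: [0.7, 0.0, 0.2]
gripper_width: 0.0364
grasp_force: 0.0
```

```bash
cat >> h.py <<'E'
def fp():
    s=robot.state();c,n=np.cos(YAW),np.sin(YAW);Rf=np.array([[c,-n],[n,c]]);M=rot(s["ee_rot"])
    print("fence",((np.array(s["eef_pos"])[:2]-F)@Rf).round(4),"z",s["eef_pos"][2],"yawerr",np.arctan2(M[1,0],M[0,0])-YAW,"F",s["ft_force"],"q6",s["q"][5])
E
python3 -c "
from h import *
fp()"
```

```text
fence [-0.0365  0.0928] z 0.008562570033011932 yawerr 1.569751368441982 F [0.72061645 0.00460922 0.21103429] q6 -0.0021343893638509953
```

Creep in until contact against the side fence.

Emit:
jog_arm(commands=[-0.0004,0,0,0,0.4,-0.0008,0,0,0,0.4,-0.0012,0,0,0,0.4,-0.0016,0,0,0,0.4,-0.002,0,0,0,0.4,-0.0023,0,0,0,0.4,-0.0026,0,0,0,0.4,-0.003,0,0,0,0.4,-0.003,0,0,0,0.4,-0.003,0,0,0,0.4])

```text
clock: 35.9
eef_pos: [0.631, 0.011, 0.0087]
ee_rot: [-0.0, 0.732, 0.681, 0.001]
ft_force: [1.8, 11.6, 0.8]
gripper_width: 0.0365
grasp_force: 5.6
```

Emit:
jog_arm(commands=[-0.0002,0,0,0,0.4,-0.0003,0,0,0,0.4,-0.0005,0,0,0,0.4,-0.0006,0,0,0,0.4,-0.0008,0,0,0,0.4,-0.0009,0,0,0,0.4,-0.001,0,0,0,0.4,-0.001,0,0,0,0.4,-0.001,0,0,0,0.4,-0.001,0,0,0,0.4])

```text
clock: 36.9
eef_pos: [0.631, 0.0109, 0.0088]
ee_rot: [-0.001, 0.732, 0.681, 0.001]
ft_force: [2.5, 19.5, 1.2]
gripper_width: 0.0369
grasp_force: 9.6
```

Emit:
jog_arm(commands=[0.003,0,0,0,0.4,0.008,0,0,0,0.4,0.008,0,-0.03,0,0.4,0.008,0,-0.06,0.14,0.4,0.008,0,-0.08,0.28,0.3,0.008,0,-0.08,0.42,0.26,0.008,0,-0.08,0.56,0.26,0.008,0,-0.08,0.7,0.26,0.008,0,-0.08,0.84,0.26,0.008,0,-0.08,0.98,0.26])

```text
clock: 37.9
eef_pos: [0.6311, 0.0169, 0.0886]
ee_rot: [0.0, 0.967, 0.254, -0.0]
ft_force: [0.0, -0.1, -0.3]
gripper_width: 0.0236
grasp_force: 0.0
```

```bash
python3 -c "
from h import *
fp();go(-.110,.037,.088,YAW)"
```

```text
fence [-0.0366  0.0969] z 0.08860015907111865 yawerr 0.5839919082829348 F [ 0.01446554 -0.1440065  -0.26887495] q6 0.9903623475125979
jog [-0.0943  0.0095  0.0006] turn 0.584 F [ 0.  -0.1 -0.3] w 0.0236
```

Emit:
jog_arm(commands=[-0.03,0.003,0,0.14,0.26,-0.06,0.006,0,0.28,0.26,-0.0943,0.0095,0,0.42,0.26,-0.0943,0.0095,0,0.55,0.26,-0.0943,0.0095,0,0.584,0.26,-0.0943,0.0095,0.02,0.584,0.26,-0.0943,0.0095,0.05,0.584,0.26,-0.0943,0.0095,0.068,0.584,0.26,-0.0943,0.0095,0.068,0.584,0.26,-0.0943,0.0095,0.068,0.584,0.26])

```text
clock: 38.9
eef_pos: [0.5539, -0.0381, 0.0203]
ee_rot: [0.0, 0.999, -0.033, -0.0]
ft_force: [-0.6, 0.1, 0.5]
gripper_width: 0.0234
grasp_force: 0.0
```

```bash
python3 -c "
from h import *
fp()"
```

```text
fence [-0.1097  0.0366] z 0.02034642386105791 yawerr 0.005852621663677213 F [-0.55558952  0.08854226  0.51081628] q6 1.4600638430453432
```

Emit:
jog_arm(commands=[0.003,0,0,0,0.26,0.006,0,0,0,0.26,0.008,0,0,0,0.26,0.01,0,0,0,0.26,0.012,0,0,0,0.26,0.014,0,0,0,0.26,0.016,0,0,0,0.26,0.017,0,0,0,0.26,0.018,0,0,0,0.26,0.018,0,0,0,0.26])

```text
clock: 39.9
eef_pos: [0.5719, -0.0392, 0.0206]
ee_rot: [-0.0, 0.999, -0.033, -0.0]
ft_force: [-1.0, 0.3, 0.4]
gripper_width: 0.0237
grasp_force: 0.5
```

Emit:
jog_arm(commands=[0.0004,0,0,0,0.26,0.0008,0,0,0,0.26,0.0012,0,0,0,0.26,0.0016,0,0,0,0.26,0.002,0,0,0,0.26,0.002,0,0,0,0.26,0.002,0,0,0,0.26,0.002,0,0,0,0.26,0.002,0,0,0,0.26,0.002,0,0,0,0.26])

```text
clock: 40.9
eef_pos: [0.5732, -0.0393, 0.0205]
ee_rot: [-0.0, 0.999, -0.033, -0.001]
ft_force: [-6.6, -0.2, 2.8]
gripper_width: 0.0237
grasp_force: 2.9
```

Emit:
jog_arm(commands=[0.0003,0,0,0,0.26,0.0006,0,0,0,0.26,0.0009,0,0,0,0.26,0.0012,0,0,0,0.26,0.0015,0,0,0,0.26,0.0015,0,0,0,0.26,0.0015,0,0,0,0.26,0.0015,0,0,0,0.26,0.0015,0,0,0,0.26,0.0015,0,0,0,0.26])

```text
clock: 41.9
eef_pos: [0.5733, -0.0392, 0.0204]
ee_rot: [-0.0, 0.999, -0.033, -0.002]
ft_force: [-11.4, -0.8, 8.1]
gripper_width: 0.0235
grasp_force: 6.0
```

```bash
python3 -c "
from h import *
fp()"
```

```text
fence [-0.0902  0.0368] z 0.020351971994388943 yawerr 0.00580796370667834 F [-11.35101758  -0.7782735    8.10371443] q6 1.4641145765877275
```

Emit:
jog_arm(commands=[-0.003,0,0,0,0.26,-0.008,0,0,0,0.26,-0.012,0,-0.02,0,0.26,-0.016,0,-0.05,0,0.4,-0.03,0,-0.08,0,0.6,-0.05,0,-0.11,0,0.8,-0.07,0,-0.14,0,0.8,-0.07,0,-0.14,0,0.8,-0.07,0,-0.14,0,0.8,-0.07,0,-0.14,0,0.8])

```text
clock: 42.9
eef_pos: [0.5059, -0.0349, 0.1599]
ee_rot: [-0.0, 0.999, -0.033, -0.0]
ft_force: [-0.1, -0.4, -0.3]
gripper_width: 0.0726
grasp_force: 0.0
```

Run:
```python
from h import *
st();d=cap("wrist","w10")
p=w2px(d,[[*fw(x,y),.02] for x in(0,-.075) for y in(0,.075)]).round();print(p)
a=p.min(0).astype(int)-35;b=p.max(0).astype(int)+35;a=np.maximum(a,0)
k=d["frame"][a[1]:b[1],a[0]:b[0]];sc=min(800/k.shape[1],600/k.shape[0]);print(a,sc)
cv2.imwrite("pics/c10.png",cv2.resize(k,None,fx=sc,fy=sc,interpolation=cv2.INTER_CUBIC)[:,:,::-1])
```

```text
t 42.9 p [ 0.5059 -0.0349  0.1599] R [[0.998, -0.065, -0.0], [-0.065, -0.998, 0.0], [-0.0, -0.0, -1.0]] F [-0.1 -0.4 -0.3] w 0.0726 g 0.0 q [-0.187  0.396  1.7    0.     1.046  1.449]
[[374.  12.]
 [264.  11.]
 [369. 126.]
 [267. 126.]]
[229   0] 3.7267080745341614
```

View pics/c10.png

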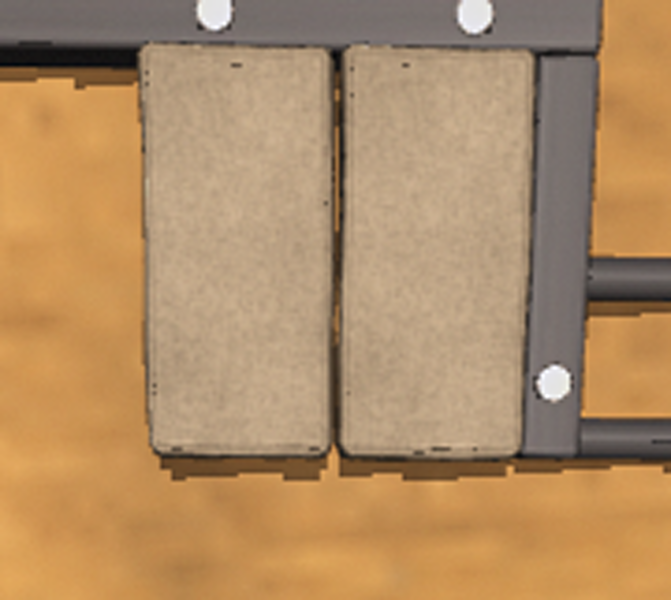

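Emit:
jog_arm(commands=[0,0,-0.04,0.006,0.8,0,0,-0.08,0.006,0.8,0.02,0.04,-0.08,0.006,0.8,0.04,0.09,-0.08,0.006,0.8,0.0581,0.137,-0.08,0.006,0.8,0.0581,0.137,-0.08,0.006,0.7,0.0581,0.137,-0.06,0.006,0.7,0.0581,0.137,-0.04,0.006,0.7,0.0581,0.137,-0.02,0.006,0.7,0.0581,0.137,-0.02,0.006,0.7])

```text
clock: 43.95
eef_pos: [0.5532, -0.1745, 0.1773]
ee_rot: [-0.001, 0.999, -0.036, -0.003]
ft_force: [0.2, 0.6, 0.2]
gripper_width: 0.0639
grasp_force: 0.0
```

```bash
python3 -c "
from h import *
fp();go(.555,-.1753,.1505,YAW,False)"
```

```text
fence [-0.1007 -0.0995] z 0.17728675887967013 yawerr -0.00016788771491588195 F [0.24345698 0.63161991 0.17111334] q6 1.2333691112409182
jog [0.002  0.0007 0.0268] turn -0.0 F [0.2 0.6 0.2] w 0.0639
```

Emit:
jog_arm(commands=[0,0,0.01,0,0.7,0,0,0.02,0,0.7,0,0,0.029,0,0.7,0,0,0.029,0,0.7,0,0,0.029,0,0.5,0,0,0.029,0,0.2,0,0,0.029,0,0,0,0,0.029,0,0,0,0,0.029,0,0,0,0,0.029,0,0])

```text
clock: 44.95
eef_pos: [0.5547, -0.1752, 0.1518]
ee_rot: [-0.0, 0.999, -0.036, 0.0]
ft_force: [-0.6, 2.8, 3.8]
gripper_width: 0.0287
grasp_force: 30.0
```

```bash
python3 -c "
from h import *
fp();st()"
```

```text
fence [-0.0991 -0.1001] z 0.15182127046209087 yawerr -0.00018503064455720197 F [-0.63612569  2.78106956  3.81979935] q6 1.2330760502012021
t 44.95 p [ 0.5547 -0.1752  0.1518] R [[0.997, -0.071, 0.0], [-0.071, -0.997, 0.0], [0.0, -0.0, -1.0]] F [-0.6  2.8  3.8] w 0.0287 g 30.001284778118134 q [-0.409  0.5    1.529  0.     1.112  1.233]
```

Emit:
jog_arm(commands=[-0.001,0,-0.003,0,0,-0.002,0,-0.006,0,0,-0.0035,0,-0.01,0,0,-0.0046,0,-0.0128,0,0,-0.0046,0,-0.0128,0,0,-0.0046,0,-0.0128,0,0,-0.0046,0,-0.0128,0,0,-0.0046,0,-0.0128,0,0,-0.0046,0,-0.0128,0,0,-0.0046,0,-0.0128,0,0])

```text
clock: 45.95
eef_pos: [0.5501, -0.175, 0.1643]
ee_rot: [-0.0, 0.999, -0.036, -0.0]
ft_force: [2.5, 5.4, -5.4]
gripper_width: 0.0292
grasp_force: 30.0
```

Emit:
jog_arm(commands=[0.007,0,-0.0024,0,0,0.0146,0,-0.0045,0,0,0.0297,0,-0.0076,0,0,0.0449,0,-0.0091,0,0,0.0603,0,-0.0091,0,0,0.0755,0,-0.0076,0,0,0.0906,0,-0.0045,0,0,0.098,0,-0.0024,0,0,0.1052,0,0,0,0,0.106,0,0,0,0])

```text
clock: 46.95
eef_pos: [0.6561, -0.1828, 0.1639]
ee_rot: [0.0, 0.999, -0.036, -0.0]
ft_force: [-2.6, 0.0, -3.4]
gripper_width: 0.0285
grasp_force: 30.0
```

Emit:
jog_arm(commands=[0.001,0,0,0,0,0.001,0,0.001,0,0,-0.001,0,0.004,0,0,-0.002,0,0.008,0,0,-0.004,0,0.0128,0,0,-0.0045,0,0.0137,0,0,-0.0045,0,0.0137,0,0,-0.0045,0,0.0137,0,0,-0.0045,0,0.0137,0,0,-0.0045,0,0.0137,0,0])

```text
clock: 47.95
eef_pos: [0.6529, -0.1827, 0.1525]
ee_rot: [0.001, 0.999, -0.036, 0.002]
ft_force: [1.9, 1.4, 14.0]
gripper_width: 0.0287
grasp_force: 30.0
```

Emit:
jog_arm(commands=[0,0,0,0,0.5,0,0,0,0,0.6,0,0,0,0,0.6,0,0,0,0,0.6,0,0,-0.01,0,0.6,0,0,-0.03,0,0.8,0,0,-0.05,0,0.8,0,0,-0.07,0,0.8,-0.03,0,-0.1,0,0.8,-0.06,0,-0.1,0,0.8])

```text
clock: 48.95
eef_pos: [0.5927, -0.1786, 0.2549]
ee_rot: [0.001, 0.999, -0.035, 0.003]
ft_force: [-0.3, 0.1, 0.3]
gripper_width: 0.0729
grasp_force: 0.0
```

Emit:
jog_arm(commands=[-0.04,0,0,0,0.8,-0.07,-0.04,0,0,0.8,-0.09,-0.07,0,0,0.8,-0.09,-0.07,0,0,0.8,-0.09,-0.07,0,0,0.8,-0.09,-0.07,0,0,0.8,-0.09,-0.07,0,0,0.8,-0.09,-0.07,0,0,0.8,-0.09,-0.07,0,0,0.8,-0.09,-0.07,0,0,0.8])

```text
clock: 49.95
eef_pos: [0.5068, -0.102, 0.2506]
ee_rot: [-0.0, 0.999, -0.036, -0.0]
ft_force: [-0.1, 0.4, -0.1]
gripper_width: 0.0732
grasp_force: 0.0
```

Run:
```python
from h import *
st();w=cap("wrist","w11")["frame"];s=cap("side","s11")["frame"];a=load("side0")["frame"]
# collar/ball region vs start image (same locked pose expected)
D_=np.abs(s.astype(int)-a.astype(int)).sum(2)[245:280,335:370];print(D_.mean())
b=cv2.resize(s[225:335,290:400],(400,400),interpolation=cv2.INTER_CUBIC)
cv2.imwrite("pics/c11.png",np.hstack([cv2.resize(w,(400,300)),b[:300]])[:,:,::-1])
```

```text
t 49.95 p [ 0.5068 -0.102   0.2506] R [[0.997, -0.071, -0.0], [-0.071, -0.997, 0.0], [-0.0, -0.0, -1.0]] F [-0.1  0.4 -0.1] w 0.0732 g 0.0 q [-0.314  0.304  1.556 -0.     1.282  1.328]
17.718367346938777
```

View pics/c11.png

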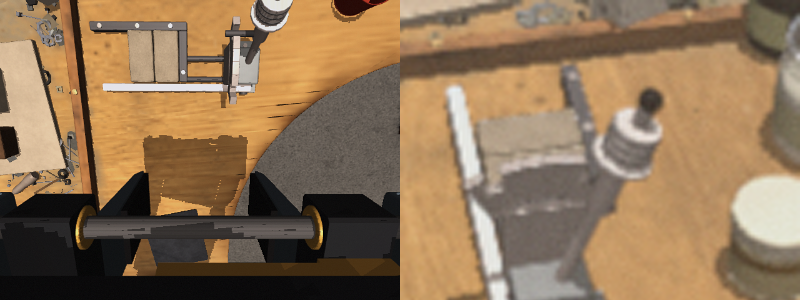

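Run:
```python
from h import *
for n,r in(("side",(248,276,340,366)),("scene",(200,235,375,405))):
    a=load(n+"0")["frame"];s=(load("s11")["frame"] if n=="side" else cap("scene","sc11")["frame"])
    t=a[r[0]:r[1],r[2]:r[3]];m=cv2.matchTemplate(s[r[0]-8:r[1]+8,r[2]-8:r[3]+8],t,cv2.TM_CCOEFF_NORMED);_,v,_,p=cv2.minMaxLoc(m);print(n,v,p[0]-8,p[1]-8)
print(robot.job_done())
```

```text
side 0.9871711134910583 0 0
scene 0.9975771307945251 0 0
the job is handed in; nothing more can be done
None
```

The job is handed in at about 50 s of the 210 s allowed. By the last camera checks, the lever is locked with its collar down, both firebricks (there were only two) sit flush and square in the fence corner with a gap of about 1 mm between them, and both worn blocks are upright on the soldering board. The hand-in gave no verdict.

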